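Put the balance weights away by size

ROBOT

A 6-joint arm with a two-finger parallel gripper is mounted at the origin on the work surface; the furniture and walls round the work are solid. World frame = base frame: x ahead of the robot, y to its left, z up, the work surface at z = 0. Lengths are in m, angles in degrees, forces in N, time in s.
With the tool pointing down it reaches from about 0.4 to 0.825 m from the base axis. Payload 7 kg.
Tool frame: the origin (TCP) lies at the very end of the fingers, on their centre line; the grasp point (between the pads) lies 19 mm behind it (r.grip_depth is the distance from the TCP to the grasp point, in m); z points along the fingers, y is the line along which they close (so a half turn about z gives the same grasp; the last joint's range is limited). The gripper opens to 88 mm and grips with 3 to 60 N. Pads are 19 mm wide; open, the fingers measure 130 mm over their backs; the gripper's body (78 mm by 193 mm) begins 47 mm behind the grasp point.
Start: joints at [84.803, 20.546, 0.682, 0, -70.136, -16.507], TCP at [0.25, 0.627, 0.227] pointing down, gripper open.
Joint ranges: [-176.03, 176.03], [-82.01, 121.73], [-58.28, 71.71], [-173.87, 95.51], [-174.79, -0.11], [-173.66, 173.66]. Speed limits (degrees/s): [136.94, 136.94, 172.46, 180, 180, 180].

INTERFACE

Orientations are given as [roll, pitch, yaw] about the fixed x, y, z axes, in that order (R = Rz(yaw) Ry(pitch) Rx(roll)).
In Python, from plant import r gives the robot as it stands.
- The arm moves only by the tool play_rows, never from a script. Its argument "rows" is a list that holds one entry, the list of rows, each a list of 5 numbers: the closure, from 0 (fully open) to 1 (shut), then the shift along the tool's x, y, z each as a share of 0.5 m, from -1 to 1, then the turn about the tool's z as a share of 1.5 rad, from -1 to 1. A call has exactly 8 rows; each row is the pose to reach, as a shift and turn from the pose commanded when the call began, along the tool's axes at that moment; what a row does not reach only later rows make up. A row lasts 1/12 s, in which the tool goes at most 41.7 mm and 7.16 degrees, less where a joint would pass 70% of its speed; a pose out of reach is approached as far as the arm can. A call with a number of a shift or a turn outside -1 to 1 is refused whole. A call with a gripper value outside its range is refused whole. The fingers move at their own pace and stop on an object; "squeeze" is the grip in N (left out, the last holds). Time passes only in rows, so rows that repeat a pose let the fingers close, or fill a call up. It gives the time, the measured TCP pose, the force, the opening and the grip force at its end, in the units of the state.
- r.get_state(): the state, without advancing time (a new reading comes with each control period).
- r.capture(name): name is "scene" or "top"; returns the picture (420x560x3 uint8, red, green, blue); there is no depth.
- r.camera_info(name): a dict with "fovy" (degrees; the focal length in pixels is half the picture's height over the tangent of half this angle, whatever the lens; pixels are square), "cx", "cy" (the principal point, pixels), "pose" (4x4, takes a point from camera to world coordinates). Camera axes: x right, y down, z forward; pixel columns grow to the right and rows downward; lengths in m; the calibration is good to about 2 mm. A picture is of the moment at which its call begins. camera_info takes no time and is no camera call.
- r.close_job(): hands the job in; it is judged then, once.
The state is a dict: "time_s": time; "joints": joint angles; "qd": joint speeds; "joint_torque": joint torques, N m; "tcp_pos": TCP position; "eef_rot": TCP orientation; "contact_force": force on the tool from outside, world axes, zero at the start; "moment": the same for the moment, N m; "gripper_width": finger opening in m; "gripper_force": force on a finger pad.
Only numpy, scipy, OpenCV 4.12 (cv2) and the standard library are available. Lean on these libraries where they do the work, as an engineer would, in place of code of your own. Each camera call takes 0.05 s, during which the arm holds its last target. There are 200 camera calls.

TASK

Put the four brass balance weights scattered on the table back into their wooden tray, each standing upright on the floor of the round pocket made for its size: the largest weight in the widest pocket and so on down to the smallest in the narrowest. The two brass drawer knobs standing among them do not belong in the tray: leave them standing where they are.

Things in the scene. Friction and masses are not known exactly. Their poses are not given: they have to be found in the camera images.
- weight_46: The largest of four brass balance weights: a round upright body 46 mm across and about 38 mm tall with a 25 mm knob on a short neck on top, 54 mm tall in all. Loose. Origin at the centre of its underside, z up when it stands. It can be gripped across the straight lower part of the body.
- weight_36: The second largest of four brass balance weights: a round upright body 36 mm across and about 31 mm tall with a 20 mm knob on a short neck on top, 42 mm tall in all. Loose. Origin at the centre of its underside, z up when it stands. It can be gripped across the straight lower part of the body.
- weight_29: The second smallest of four brass balance weights: a round upright body 29 mm across and about 26 mm tall with a 16 mm knob on a short neck on top, 34 mm tall in all. Loose. Origin at the centre of its underside, z up when it stands. It can be gripped across the straight lower part of the body.
- weight_18: The smallest of four brass balance weights: a round upright body 18 mm across and about 16 mm tall with a 10 mm knob on a short neck on top, 22 mm tall in all. Loose. Origin at the centre of its underside, z up when it stands. It can be gripped across the straight lower part of the body.
- insert_62: Light wooden insert, 72x72x10 mm, a round felt-lined pocket 62 mm across, 6 mm deep: the widest, for the largest weight. Fixed. The four inserts lie in any order in a row along their y axis, 73 mm apart, in a fixed dark tray (90x308 mm, lips 13 mm high). Origin: centre of its underside, 5 mm above the table, 4 mm below the pocket's floor; x points across the row.
- insert_52: Light wooden insert, 72x72x10 mm, a round felt-lined pocket 52 mm across, 6 mm deep: the second widest, for the second largest weight. Fixed. The four inserts lie in any order in a row along their y axis, 73 mm apart, in a fixed dark tray (90x308 mm, lips 13 mm high). Origin: centre of its underside, 5 mm above the table, 4 mm below the pocket's floor; x points across the row.
- insert_45: Light wooden insert, 72x72x10 mm, a round felt-lined pocket 45 mm across, 6 mm deep: the second narrowest, for the second smallest weight. Fixed. The four inserts lie in any order in a row along their y axis, 73 mm apart, in a fixed dark tray (90x308 mm, lips 13 mm high). Origin: centre of its underside, 5 mm above the table, 4 mm below the pocket's floor; x points across the row.
- insert_34: Light wooden insert, 72x72x10 mm, a round felt-lined pocket 34 mm across, 6 mm deep: the narrowest, for the smallest weight. Fixed. The four inserts lie in any order in a row along their y axis, 73 mm apart, in a fixed dark tray (90x308 mm, lips 13 mm high). Origin: centre of its underside, 5 mm above the table, 4 mm below the pocket's floor; x points across the row.
- knob_wide: Look-alike that does not belong in the tray: a spare brass drawer knob with one plain domed head 33 mm across on a thin neck and a small foot, 30 mm tall, no second knob on top. Loose. Origin at the centre of its underside.
- knob_narrow: Look-alike that does not belong in the tray: a spare brass drawer knob with one plain domed head 26 mm across on a thin neck and a small foot, 24 mm tall, no second knob on top. Loose. Origin at the centre of its underside.
Not all that is in view belongs to the job. What is shaped like the knob_wide but purple, red or white is not meant.

How it is judged:
By the outcome, as a careful person would: the job done as asked, in the order asked, and still so for the second after the job is handed in, with the robot touching nothing.
It also fails if it takes over 104 s, if anything falls off the work surface, if the arm or the gripper's body presses on something with over 40 N, if the wrist force passes 120 N, or if a joint passes its speed limit or range.

## Working session

There is one attempt and no reset: what is moved stays moved. The work goes in short steps, Python scripts to look and compute and a tool call to move; the robot and the scene stay as the last step left them, time stands still between calls to the robot, and variables do not carry over. Pictures are saved under pics/ and viewed, at most 14 in all, crops included, and the job is handed in when it is done.

Besides the shell and the picture viewer there is one more tool, called after ">>>" in YAML: its name, and indented under it one key for each argument. play_rows: Moves the arm, as the interface text tells. Its arguments: {"type":"object","properties":{"rows":{"type":"array","items":{"type":"array","items":{"type":"array","items":{"type":"number"}}}},"squeeze":{"type":"number"}},"required":["rows"]}

```bash
mkdir -p pics; ls; python3 - <<'E'
from plant import r
import cv2,numpy as np
for n in("scene","top"):
    im=r.capture(n); cv2.imwrite(f"pics/{n}0.png",im[:,:,::-1]); c=r.camera_info(n); print(n,c["fovy"],c["cx"],c["cy"],np.round(c["pose"],4).tolist(), [k for k in c])
s=r.get_state();print(s["time_s"],s["tcp_pos"],s["eef_rot"],s["gripper_width"],r.grip_depth)
E
```

```text
pics
scene 43.23610753151699 278.38674231805874 202.82292674837237 [[0.8157, -0.346, 0.4636, -0.0692], [-0.5784, -0.475, 0.6632, -0.969], [-0.0093, -0.8091, -0.5876, 0.8504], [0.0, 0.0, 0.0, 1.0]] ['fovy', 'cx', 'cy', 'pose']
top 48.95161309004646 278.12954798394367 211.72361976057056 [[-0.0255, -0.9813, 0.1906, 0.2887], [-0.9997, 0.0239, -0.0104, -0.047], [0.0057, -0.1908, -0.9816, 1.334], [0.0, 0.0, 0.0, 1.0]] ['fovy', 'cx', 'cy', 'pose']
0.1 [0.24948866 0.62674152 0.22571243] [ 1.79914956e+02 -7.70796649e-03 -2.17104370e+01] 0.08767762331046987 0.0188
```

View pics/scene0.png

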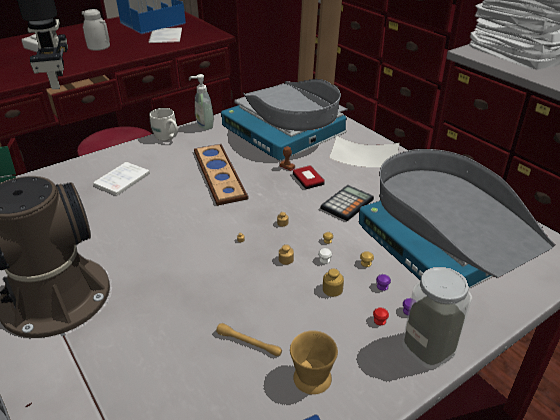

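View pics/top0.png

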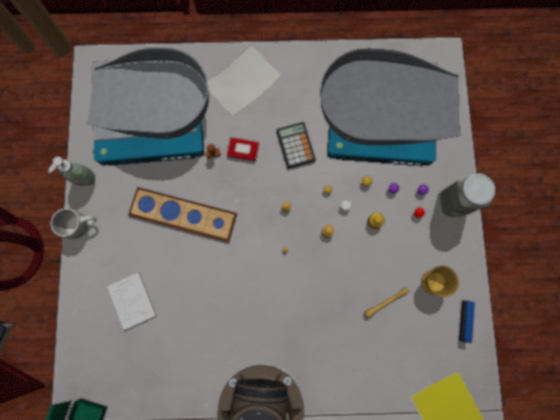

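```bash
cat > h.py <<'E'
from plant import r
import cv2,numpy as np
def ray(n,uv,C={}):
    c=C.setdefault(n,r.camera_info(n)); f=210/np.tan(np.radians(c["fovy"]/2)); P=np.array(c["pose"])
    return P[:3,3],P[:3,:3]@np.array([(uv[0]-c["cx"])/f,(uv[1]-c["cy"])/f,1])
def onplane(n,uv,z):
    o,d=ray(n,uv); return (o+d*(z-o[2])/d[2])[:2]
def proj(n,p):
    c=r.camera_info(n); f=210/np.tan(np.radians(c["fovy"]/2)); P=np.array(c["pose"])
    q=P[:3,:3].T@(np.array(p)-P[:3,3]); return q[:2]/q[2]*f+[c["cx"],c["cy"]]
def blobs(im,lo,hi,amin,roi):
    hsv=cv2.cvtColor(im,cv2.COLOR_RGB2HSV); m=cv2.inRange(hsv,lo,hi); k=np.zeros_like(m); x0,y0,x1,y1=roi; k[y0:y1,x0:x1]=255; m&=k
    n,l,s,c=cv2.connectedComponentsWithStats(m)
    return [(s[i].tolist(),c[i]) for i in range(1,n) if s[i][4]>=amin]
def brass(im,roi,amin=12): return blobs(im,(12,90,50),(32,255,255),amin,roi)
E
python3 - <<'E'
from h import *
a=cv2.imread("pics/scene0.png");b=cv2.imread("pics/top0.png")
for n,im,roi in(("scene",a,(230,205,400,305)),("top",b,(270,165,395,260))):
    for s,c in brass(im[:,:,::-1].copy(),roi): print(n,s,c.round(1),[onplane(n,c,z).round(4).tolist() for z in(.01,.02)])
for n,im,roi in(("scene",a,(190,140,250,205)),("top",b,(128,185,240,245))):
    for s,c in blobs(im[:,:,::-1].copy(),(105,60,20),(130,255,255),20,roi): print(n,s,c.round(1),onplane(n,c,.009).round(4))
x=np.hstack([cv2.resize(a[140:310,185:405],None,fx=2.4,fy=2.4,interpolation=2)[:400],])
cv2.imwrite("pics/c1.png",x)
y=np.vstack([cv2.resize(b[165:265,270:430],None,fx=4,fy=4,interpolation=2)]);cv2.imwrite("pics/c2.png",y)
E
```

```text
scene [342, 205, 14, 10, 46] [349.2 209.1] [[0.7294, -0.1539], [0.7199, -0.1636]]
scene [277, 212, 11, 15, 129] [282.2 219.1] [[0.5603, -0.0846], [0.5528, -0.0952]]
scene [237, 233, 7, 9, 51] [240.2 237.3] [[0.4332, -0.0832], [0.4272, -0.0938]]
scene [323, 232, 10, 12, 88] [327.6 237.2] [[0.6086, -0.2101], [0.6006, -0.2191]]
scene [279, 245, 15, 20, 238] [285.6 254.6] [[0.4865, -0.2014], [0.4799, -0.2106]]
scene [360, 252, 14, 15, 160] [366.3 258.7] [[0.6316, -0.3246], [0.6233, -0.3323]]
scene [323, 269, 21, 28, 466] [332.7 282.8] [[0.5162, -0.3395], [0.5092, -0.347]]
top [362, 176, 10, 11, 85] [366.3 180.9] [[0.6326, -0.3249], [0.63, -0.3228]]
top [324, 185, 8, 9, 50] [327.2 188.9] [[0.6108, -0.2078], [0.6084, -0.2066]]
top [282, 202, 9, 10, 73] [285.8 206.4] [[0.5612, -0.0839], [0.5592, -0.0836]]
top [368, 213, 17, 16, 205] [375.7 220.3] [[0.5135, -0.345], [0.5118, -0.3427]]
top [322, 225, 12, 12, 115] [327.6 230.7] [[0.4863, -0.2032], [0.4848, -0.202]]
top [283, 247, 5, 5, 23] [285. 249.] [[0.436, -0.0781], [0.4349, -0.0778]]
scene [203, 149, 15, 7, 79] [210.2 152.4] [0.5778 0.3243]
scene [207, 160, 19, 9, 134] [215.7 164. ] [0.5569 0.2542]
scene [215, 174, 14, 6, 71] [221.7 176.5] [0.5367 0.1839]
scene [223, 188, 11, 5, 42] [227.9 190. ] [0.5156 0.1138]
top [139, 197, 15, 15, 184] [146.1 203.9] [0.5787 0.3251]
top [161, 202, 19, 18, 277] [170.  210.4] [0.5577 0.2547]
top [188, 211, 13, 13, 133] [194.  216.6] [0.5373 0.1846]
top [214, 219, 9, 9, 69] [218. 223.] [0.5168 0.1147]
```

View pics/c1.png

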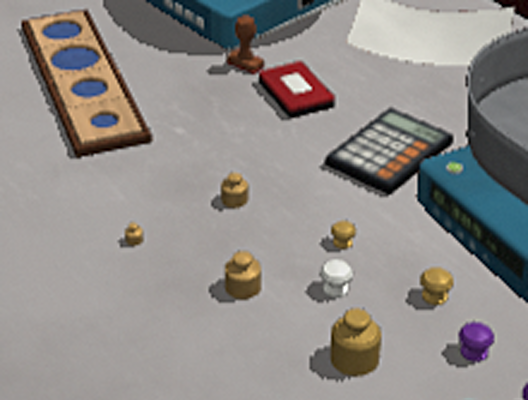

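View pics/c2.png

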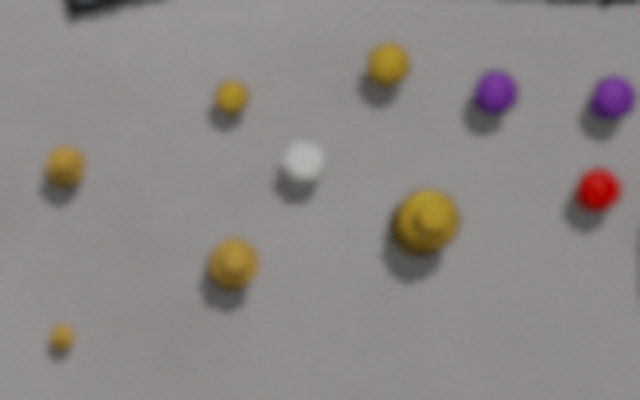

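```bash
python3 - <<'E'
from h import *
a=cv2.imread("pics/scene0.png")[:,:,::-1].copy();b=cv2.imread("pics/top0.png")[:,:,::-1].copy()
pos={46:(.513,-.343),36:(.486,-.203),29:(.560,-.084),18:(.435,-.079)}
bs={n:brass(im,roi) for n,im,roi in(("scene",a,(230,205,400,305)),("top",b,(270,165,395,260)))}
for w,p in pos.items():
    for n in bs:
        s,c=min(bs[n],key=lambda t:np.hypot(*(onplane(n,t[1],.015)-p)))
        if n=="scene":
            o,d=ray(n,c); h=d[:2]/np.hypot(*d[:2]); q=onplane(n,(s[0]+s[2]/2-.5,s[1]+s[3]-.5),0)+h*w/2000
            print(w,"scene base",q.round(4), "tcp->px",proj(n,(*q,0)).round(1))
        else: print(w,"top",onplane(n,c,.45*w/1000).round(4), onplane(n,(s[0]+s[2]/2-.5,s[1]+s[3]/2-.5),.45*w/1000).round(4))
for u in((345,206),(394,188),(419,212)): print("other",onplane("top",u,.015).round(3))
for z in(.05,.1,.15): print("scale L",onplane("top",(146,163),z).round(3),"pan",onplane("top",(150,137),z).round(3))
print(onplane("scene",(282,152),.03),onplane("scene",(225,118),.04))
E
```

```text
46 scene base [ 0.512  -0.3481] tcp->px [333.5 289. ]
46 top [ 0.5117 -0.3426] [ 0.5109 -0.3434]
36 scene base [ 0.4839 -0.2066] tcp->px [286.  259.3]
36 top [ 0.4853 -0.2025] [ 0.4859 -0.2022]
29 scene base [ 0.5577 -0.0873] tcp->px [282. 223.]
29 top [ 0.5606 -0.0838] [ 0.5602 -0.0845]
18 scene base [ 0.4345 -0.0785] tcp->px [239.8 239.2]
18 top [ 0.4362 -0.0781] [ 0.4362 -0.0781]
other [ 0.557 -0.257]
other [ 0.608 -0.404]
other [ 0.534 -0.472]
scale L [0.691 0.317] pan [0.77  0.308]
scale L [0.675 0.303] pan [0.751 0.294]
scale L [0.659 0.289] pan [0.732 0.28 ]
[0.73881125 0.16479019] [0.70515525 0.4449571 ]
```

>>> play_rows:
  rows:
    - [[0,0,0,0,0.083],[0,0,0,0,0.166],[0,0,0,0,0.249],[0,0,0,0,0.332],[0,0,0,0,0.415],[0,0,0,0,0.498],[0,0,0,0,0.581],[0,0,0,0,0.664]]
  squeeze: 30

```text
time_s: 0.77
tcp_pos: [0.2495, 0.6269, 0.226]
eef_rot: [180.0, -0.0, -79.1]
contact_force: [-0.2, 0.1, -0.1]
gripper_width: 0.0877
gripper_force: 0.0
```

```bash
cat >> h.py <<'E'
def go(*targets,yaw=-106.3):
    s=r.get_state(); p=np.array(s["tcp_pos"]); y=s["eef_rot"][2]
    print("t",round(s["time_s"],2),"tcp",p.round(4),"yaw",round(y,2),"w",round(s["gripper_width"],4))
    for t in targets:   # all relative to the present pose; later ones assume one call each
        d=np.array(t)-p; a=np.radians(y); R=np.array([[np.cos(a),np.sin(a),0],[np.sin(a),-np.cos(a),0],[0,0,-1]])
        tr=((y-yaw+180)%360-180); print(t,"share",(R.T@d/.5).round(4),"turn",round(np.radians(tr)/1.5,4),"rows",np.ceil(max(np.linalg.norm(d)/.0417,abs(tr)/7.16)))
        p=np.array(t,float); y=yaw
E
python3 -c "
from h import *
go((.5,.37,.2),(.56,.07,.16),(.53,-.235,.13),(.512,-.345,.09),(.512,-.345,.009))"
```

```text
t 0.77 tcp [0.2495 0.6269 0.226 ] yaw -79.13 w 0.0877
(0.5, 0.37, 0.2) share [ 0.599  -0.3951  0.052 ] turn 0.3162 rows 9.0
(0.56, 0.07, 0.16) share [ 0.5422 -0.2836  0.08  ] turn 0.0 rows 8.0
(0.53, -0.235, 0.13) share [ 0.6023 -0.1136  0.06  ] turn 0.0 rows 8.0
(0.512, -0.345, 0.09) share [ 0.2213 -0.0272  0.08  ] turn 0.0 rows 3.0
(0.512, -0.345, 0.009) share [0.    0.    0.162] turn 0.0 rows 2.0
```

>>> play_rows:
  rows:
    - [[0,0.07,-0.045,0.006,0.04],[0,0.145,-0.095,0.013,0.08],[0,0.22,-0.145,0.02,0.12],[0,0.295,-0.195,0.026,0.16],[0,0.37,-0.245,0.033,0.2],[0,0.445,-0.295,0.04,0.24],[0,0.52,-0.345,0.046,0.28],[0,0.58,-0.385,0.052,0.316]]

```text
time_s: 1.43
tcp_pos: [0.4848, 0.3895, 0.2015]
eef_rot: [180.0, -0.0, -106.1]
contact_force: [1.1, 0.5, 1.0]
gripper_width: 0.0876
gripper_force: 0.0
```

>>> play_rows:
  rows:
    - [[0,0.07,-0.035,0.01,0],[0,0.14,-0.07,0.02,0],[0,0.21,-0.105,0.03,0],[0,0.28,-0.14,0.04,0],[0,0.35,-0.18,0.05,0],[0,0.42,-0.22,0.06,0],[0,0.49,-0.255,0.07,0],[0,0.54,-0.28,0.08,0]]

```text
time_s: 2.1
tcp_pos: [0.5441, 0.0903, 0.1614]
eef_rot: [180.0, -0.0, -106.0]
contact_force: [1.2, 0.4, -1.0]
gripper_width: 0.0876
gripper_force: 0.0
```

>>> play_rows:
  rows:
    - [[0,0.07,-0.014,0.007,0],[0,0.145,-0.028,0.015,0],[0,0.22,-0.042,0.022,0],[0,0.3,-0.056,0.03,0],[0,0.38,-0.07,0.037,0],[0,0.46,-0.085,0.045,0],[0,0.53,-0.1,0.052,0],[0,0.6,-0.114,0.06,0]]

```text
time_s: 2.77
tcp_pos: [0.5162, -0.2128, 0.1316]
eef_rot: [180.0, 0.0, -105.9]
contact_force: [1.1, 0.7, 0.1]
gripper_width: 0.0879
gripper_force: 0.0
```

```bash
python3 -c "
from h import *
go((.512,-.345,.09),(.512,-.345,.009))"
```

```text
t 2.77 tcp [ 0.5162 -0.2128  0.1316] yaw -105.94 w 0.0879
(0.512, -0.345, 0.09) share [ 0.2565 -0.0645  0.0831] turn 0.0042 rows 4.0
(0.512, -0.345, 0.009) share [0.    0.    0.162] turn 0.0 rows 2.0
```

>>> play_rows:
  rows:
    - [[0,0.06,-0.015,0.02,0.004],[0,0.13,-0.03,0.04,0.004],[0,0.19,-0.047,0.06,0.004],[0,0.24,-0.06,0.075,0.004],[0,0.254,-0.064,0.083,0.004],[0,0.254,-0.064,0.083,0.004],[0,0.254,-0.064,0.083,0.004],[0,0.254,-0.064,0.083,0.004]]

```text
time_s: 3.43
tcp_pos: [0.5128, -0.3411, 0.0905]
eef_rot: [180.0, 0.0, -106.2]
contact_force: [0.3, -0.7, 0.7]
gripper_width: 0.0876
gripper_force: 0.0
```

```bash
python3 - <<'E'
from h import *
go((.512,-.345,.009))
im=r.capture("scene"); u=proj("scene",(.512,-.345,.05)).astype(int); print(u)
cv2.imwrite("pics/d1.png",cv2.resize(im[u[1]-100:u[1]+60,u[0]-110:u[0]+110,::-1],None,fx=3,fy=3,interpolation=2))
E
```

```text
t 3.43 tcp [ 0.5128 -0.3411  0.0905] yaw -106.25 w 0.0876
(0.512, -0.345, 0.009) share [ 0.0079 -0.0006  0.1629] turn 0.0006 rows 2.0
[333 271]
```

View pics/d1.png

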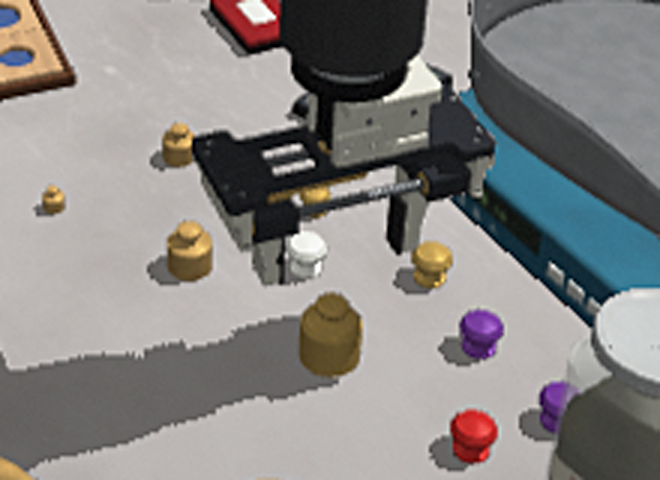

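>>> play_rows:
  rows:
    - [[0,0.008,-0.001,0.03,0],[0,0.008,-0.001,0.06,0],[0,0.008,-0.001,0.09,0],[0,0.008,-0.001,0.12,0],[0,0.008,-0.001,0.145,0],[0,0.008,-0.001,0.16,0],[0,0.008,-0.001,0.163,0],[0.2,0.008,-0.001,0.163,0]]

```text
time_s: 4.15
tcp_pos: [0.5124, -0.3452, 0.0089]
eef_rot: [180.0, -0.0, -106.2]
contact_force: [-0.3, -0.4, 0.4]
gripper_width: 0.0843
gripper_force: 0.0
```

>>> play_rows:
  rows:
    - [[0.3,0,0,0,0],[0.4,0,0,0,0],[0.6,0,0,0,0],[0.8,0,0,0,0],[1,0,0,0,0],[1,0,0,0,0],[1,0,0,0,0],[1,0,0,0,0]]
  squeeze: 30

```text
time_s: 4.82
tcp_pos: [0.5113, -0.3457, 0.0089]
eef_rot: [179.9, -0.0, -106.3]
contact_force: [-3.5, 1.6, 5.5]
gripper_width: 0.0457
gripper_force: 30.0
```

```bash
python3 -c "
from h import *
go((.512,-.345,.12),(.54,-.05,.12),(.557,.2545,.12),(.557,.2545,.018))"
```

```text
t 4.82 tcp [ 0.5113 -0.3457  0.0089] yaw -106.29 w 0.0457
(0.512, -0.345, 0.12) share [-0.0017 -0.001  -0.2222] turn 0.0002 rows 3.0
(0.54, -0.05, 0.12) share [-0.582   0.1118  0.    ] turn 0.0 rows 8.0
(0.557, 0.2545, 0.12) share [-0.5941  0.1383  0.    ] turn 0.0 rows 8.0
(0.557, 0.2545, 0.018) share [0.    0.    0.204] turn 0.0 rows 3.0
```

>>> play_rows:
  rows:
    - [[1,0,0,-0.005,0],[1,0,0,-0.02,0],[1,0,0,-0.05,0],[1,0,0,-0.09,0],[1,0,0,-0.14,0],[1,0,0,-0.18,0],[1,0,0,-0.21,0],[1,0,0,-0.222,0]]
  squeeze: 45

```text
time_s: 5.48
tcp_pos: [0.5135, -0.3463, 0.1226]
eef_rot: [-179.8, -0.0, -106.3]
contact_force: [0.7, -1.1, -4.2]
gripper_width: 0.0452
gripper_force: 45.0
```

>>> play_rows:
  rows:
    - [[1,-0.03,0.006,0,0],[1,-0.09,0.018,0,0],[1,-0.16,0.032,0,0],[1,-0.24,0.046,0,0],[1,-0.32,0.062,0,0],[1,-0.4,0.078,0,0],[1,-0.48,0.093,0,0],[1,-0.56,0.108,0,0]]

```text
time_s: 6.15
tcp_pos: [0.5382, -0.0599, 0.1193]
eef_rot: [180.0, 0.0, -106.3]
contact_force: [1.6, -0.1, -5.7]
gripper_width: 0.0453
gripper_force: 45.0
```

>>> play_rows:
  rows:
    - [[1,-0.08,0.019,0,0],[1,-0.16,0.038,0,0],[1,-0.24,0.057,0,0],[1,-0.32,0.076,0,0],[1,-0.4,0.095,0,0],[1,-0.48,0.112,0,0],[1,-0.54,0.128,0,0],[1,-0.58,0.138,0,0]]

```text
time_s: 6.82
tcp_pos: [0.5535, 0.2392, 0.119]
eef_rot: [180.0, 0.0, -106.2]
contact_force: [-0.4, -0.1, -3.5]
gripper_width: 0.045
gripper_force: 45.0
```

```bash
python3 -c "
from h import *
go((.557,.2545,.1),(.557,.2545,.018))"
```

```text
t 6.82 tcp [0.5535 0.2392 0.119 ] yaw -106.16 w 0.045
(0.557, 0.2545, 0.1) share [-0.0313  0.0017  0.038 ] turn 0.0016 rows 1.0
(0.557, 0.2545, 0.018) share [0.    0.    0.164] turn 0.0 rows 2.0
```

>>> play_rows:
  rows:
    - [[1,-0.012,0,0.01,0.001],[1,-0.02,0.001,0.02,0.001],[1,-0.024,0.001,0.03,0.001],[1,-0.027,0.001,0.036,0.001],[1,-0.027,0.001,0.038,0.001],[1,-0.027,0.001,0.038,0.001],[1,-0.027,0.001,0.038,0.001],[1,-0.027,0.001,0.038,0.001]]

```text
time_s: 7.48
tcp_pos: [0.5574, 0.2484, 0.1012]
eef_rot: [-180.0, 0.0, -106.4]
contact_force: [-0.2, 0.5, -3.8]
gripper_width: 0.0452
gripper_force: 45.0
```

```bash
python3 - <<'E'
from h import *
go((.557,.2545,.05),(.557,.2545,.018))
im=r.capture("scene"); u=proj("scene",(.557,.2545,.06)).astype(int)
cv2.imwrite("pics/d2.png",cv2.resize(im[u[1]-80:u[1]+80,u[0]-110:u[0]+110,::-1],None,fx=3,fy=3,interpolation=2))
E
```

```text
t 7.48 tcp [0.5574 0.2484 0.1012] yaw -106.4 w 0.0452
(0.557, 0.2545, 0.05) share [-0.0115  0.0041  0.1023] turn -0.0012 rows 2.0
(0.557, 0.2545, 0.018) share [0.    0.    0.064] turn 0.0 rows 1.0
```

View pics/d2.png

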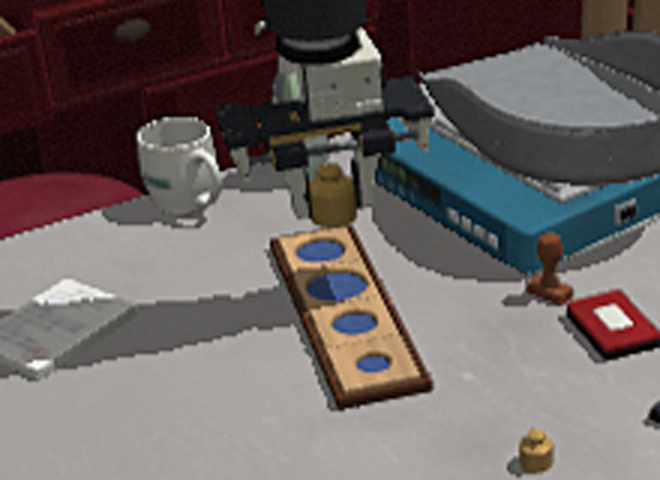

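>>> play_rows:
  rows:
    - [[1,-0.005,0.002,0.02,-0.001],[1,-0.01,0.004,0.045,-0.001],[1,-0.012,0.004,0.07,-0.001],[1,-0.012,0.004,0.09,-0.001],[1,-0.012,0.004,0.102,-0.001],[1,-0.012,0.004,0.102,-0.001],[1,-0.012,0.004,0.102,-0.001],[1,-0.012,0.004,0.102,-0.001]]

```text
time_s: 8.2
tcp_pos: [0.5573, 0.2555, 0.0503]
eef_rot: [-180.0, 0.0, -106.3]
contact_force: [0.1, 0.8, -4.7]
gripper_width: 0.0454
gripper_force: 45.0
```

```bash
python3 - <<'E'
from h import *
go((.557,.2545,.018))
E
```

```text
t 8.2 tcp [0.5573 0.2555 0.0503] yaw -106.26 w 0.0454
(0.557, 0.2545, 0.018) share [0.002  0.     0.0646] turn 0.0004 rows 1.0
```

>>> play_rows:
  rows:
    - [[1,0.002,0,0.015,0],[1,0.002,0,0.03,0],[1,0.002,0,0.042,0],[1,0.002,0,0.051,0],[1,0.002,0,0.058,0],[1,0.002,0,0.062,0],[1,0.002,0,0.063,0],[1,0.002,0,0.063,0]]

```text
time_s: 8.87
tcp_pos: [0.5567, 0.2544, 0.0182]
eef_rot: [-180.0, 0.0, -106.3]
contact_force: [-0.7, 0.8, -5.3]
gripper_width: 0.0452
gripper_force: 45.0
```

>>> play_rows:
  rows:
    - [[1,0,0,0,0],[1,0,0,0,0],[0.45,0,0,0,0],[0.4,0,0,0,0],[0.35,0,0,0,0],[0.3,0,0,0,0],[0.2,0,0,0,0],[0.2,0,0,0,0]]

```text
time_s: 9.53
tcp_pos: [0.5567, 0.2544, 0.0185]
eef_rot: [-180.0, 0.0, -106.3]
contact_force: [-0.1, 0.3, -0.1]
gripper_width: 0.068
gripper_force: 0.0
```

```bash
python3 - <<'E'
from h import *
go((.557,.2545,.12),(.52,.03,.14),(.485,-.204,.09))
E
```

```text
t 9.53 tcp [0.5567 0.2544 0.0185] yaw -106.27 w 0.068
(0.557, 0.2545, 0.12) share [-0.0003 -0.0004 -0.2029] turn 0.0004 rows 3.0
(0.52, 0.03, 0.14) share [ 0.4517 -0.055  -0.04  ] turn 0.0 rows 6.0
(0.485, -0.204, 0.09) share [ 0.4688 -0.0642  0.1   ] turn 0.0 rows 6.0
```

>>> play_rows:
  rows:
    - [[0.2,0,0,-0.01,0],[0.2,0,0,-0.04,0],[0.2,0,0,-0.08,0],[0.2,0,0,-0.12,0],[0.2,0,0,-0.16,0],[0.25,0,0,-0.2,0],[0.25,0.04,-0.005,-0.22,0],[0.25,0.1,-0.012,-0.24,0]]

```text
time_s: 10.2
tcp_pos: [0.5492, 0.2061, 0.1398]
eef_rot: [-179.9, 0.1, -106.1]
contact_force: [0.7, -1.3, 0.4]
gripper_width: 0.066
gripper_force: 0.0
```

>>> play_rows:
  rows:
    - [[0.25,0.075,-0.01,0,0],[0.25,0.15,-0.02,0,0],[0.25,0.225,-0.03,0,0],[0.25,0.3,-0.038,0,0],[0.25,0.375,-0.047,0,0],[0.25,0.45,-0.057,0,0],[0.25,0.525,-0.067,0,0],[0.25,0.6,-0.077,0,0]]

```text
time_s: 10.87
tcp_pos: [0.5007, -0.0958, 0.139]
eef_rot: [-179.9, 0.0, -106.2]
contact_force: [0.4, -0.2, 0.3]
gripper_width: 0.0658
gripper_force: 0.0
```

```bash
python3 - <<'E'
from h import *
go((.485,-.204,.09))
E
```

```text
t 10.87 tcp [ 0.5007 -0.0958  0.139 ] yaw -106.25 w 0.0658
(0.485, -0.204, 0.09) share [ 0.2166 -0.0304  0.0981] turn 0.0006 rows 3.0
```

>>> play_rows:
  rows:
    - [[0.25,0.07,-0.01,0.02,0],[0.25,0.13,-0.018,0.04,0],[0.25,0.18,-0.025,0.065,0],[0.25,0.205,-0.029,0.085,0],[0.25,0.212,-0.03,0.098,0],[0.25,0.212,-0.03,0.098,0],[0.25,0.212,-0.03,0.098,0],[0.25,0.212,-0.03,0.098,0]]

```text
time_s: 11.53
tcp_pos: [0.4866, -0.1995, 0.09]
eef_rot: [-179.9, 0.0, -106.2]
contact_force: [-0.2, 0.1, 0.2]
gripper_width: 0.0656
gripper_force: 0.0
```

```bash
python3 - <<'E'
from h import *
go((.485,-.204,.009))
E
```

```text
t 11.53 tcp [ 0.4866 -0.1995  0.09  ] yaw -106.22 w 0.0656
(0.485, -0.204, 0.009) share [0.0095 0.0005 0.162 ] turn 0.0009 rows 2.0
```

>>> play_rows:
  rows:
    - [[0.25,0.009,0,0.03,0],[0.25,0.009,0,0.06,0],[0.25,0.009,0,0.09,0],[0.25,0.009,0,0.12,0],[0.25,0.009,0,0.145,0],[0.25,0.009,0,0.16,0],[0.25,0.009,0,0.162,0],[0.25,0.009,0,0.162,0]]

```text
time_s: 12.2
tcp_pos: [0.4851, -0.2039, 0.0086]
eef_rot: [-180.0, -0.0, -106.2]
contact_force: [-0.7, -0.1, 0.7]
gripper_width: 0.0658
gripper_force: 0.0
```

>>> play_rows:
  rows:
    - [[0.35,0,0,0,0],[0.45,0,0,0,0],[0.6,0,0,0,0],[0.8,0,0,0,0],[1,0,0,0,0],[1,0,0,0,0],[1,0,0,0,0],[1,0,0,0,0]]
  squeeze: 35

```text
time_s: 12.87
tcp_pos: [0.4846, -0.2045, 0.0086]
eef_rot: [180.0, -0.0, -106.3]
contact_force: [-2.4, 0.5, 5.2]
gripper_width: 0.0344
gripper_force: 35.0
```

>>> play_rows:
  rows:
    - [[1,0,0,-0.005,0],[1,0,0,-0.02,0],[1,0,0,-0.05,0],[1,0,0,-0.09,0],[1,0,0,-0.14,0],[1,0,0,-0.18,0],[1,0,0,-0.21,0],[1,0,0,-0.222,0]]

```text
time_s: 13.53
tcp_pos: [0.4858, -0.2046, 0.122]
eef_rot: [-179.8, 0.0, -106.3]
contact_force: [0.8, -0.5, -2.1]
gripper_width: 0.034
gripper_force: 35.0
```

```bash
python3 - <<'E'
from h import *
go((.53,.06,.12),(.578,.325,.12),(.578,.325,.018))
E
```

```text
t 13.53 tcp [ 0.4858 -0.2046  0.122 ] yaw -106.26 w 0.034
(0.53, 0.06, 0.12) share [-0.5328  0.0633  0.0041] turn 0.0005 rows 7.0
(0.578, 0.325, 0.12) share [-0.5356  0.0566  0.    ] turn 0.0 rows 7.0
(0.578, 0.325, 0.018) share [0.    0.    0.204] turn 0.0 rows 3.0
```

```bash
python3 - <<'E'
from h import *
im=r.capture("scene"); u=proj("scene",(.486,-.2046,.12)).astype(int)
cv2.imwrite("pics/d3.png",cv2.resize(im[u[1]-50:u[1]+50,u[0]-65:u[0]+65,::-1],None,fx=5,fy=5,interpolation=2))
E
```

```text
(no output)
```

View pics/d3.png

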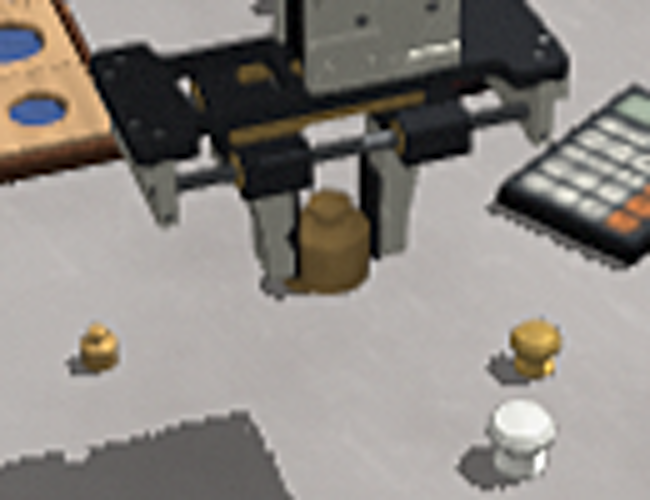

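>>> play_rows:
  rows:
    - [[1,-0.03,0.004,0,0],[1,-0.09,0.011,0,0],[1,-0.16,0.019,0,0],[1,-0.24,0.028,0,0],[1,-0.32,0.038,0,0],[1,-0.4,0.047,0,0],[1,-0.48,0.057,0,0],[1,-0.56,0.066,0,0]]

```text
time_s: 14.25
tcp_pos: [0.5306, 0.0754, 0.1183]
eef_rot: [179.9, -0.0, -106.3]
contact_force: [1.0, -0.1, -2.6]
gripper_width: 0.0341
gripper_force: 35.0
```

>>> play_rows:
  rows:
    - [[1,-0.08,0.0085,0,0],[1,-0.16,0.017,0,0],[1,-0.24,0.025,0,0],[1,-0.32,0.034,0,0],[1,-0.39,0.042,0,0],[1,-0.45,0.048,0,0],[1,-0.48,0.051,0,0],[1,-0.495,0.053,0,0]]

```text
time_s: 14.92
tcp_pos: [0.5749, 0.3205, 0.1174]
eef_rot: [179.9, -0.1, -106.2]
contact_force: [0.6, 0.0, -1.9]
gripper_width: 0.0337
gripper_force: 35.0
```

```bash
python3 - <<'E'
from h import *
go((.578,.325,.05),(.578,.325,.018))
E
```

```text
t 14.92 tcp [0.5749 0.3205 0.1174] yaw -106.18 w 0.0337
(0.578, 0.325, 0.05) share [-0.0103 -0.0034  0.1348] turn 0.0014 rows 2.0
(0.578, 0.325, 0.018) share [0.    0.    0.064] turn 0.0 rows 1.0
```

>>> play_rows:
  rows:
    - [[1,-0.003,-0.001,0.02,0.001],[1,-0.006,-0.002,0.05,0.001],[1,-0.009,-0.003,0.08,0.001],[1,-0.009,-0.003,0.11,0.001],[1,-0.009,-0.003,0.13,0.001],[1,-0.009,-0.003,0.135,0.001],[1,-0.009,-0.003,0.135,0.001],[1,-0.009,-0.003,0.135,0.001]]

```text
time_s: 15.58
tcp_pos: [0.5784, 0.3221, 0.0522]
eef_rot: [-180.0, 0.0, -106.4]
contact_force: [0.6, 0.3, -2.6]
gripper_width: 0.034
gripper_force: 35.0
```

```bash
python3 - <<'E'
from h import *
go((.578,.325,.018))
E
```

```text
t 15.58 tcp [0.5784 0.3221 0.0522] yaw -106.38 w 0.034
(0.578, 0.325, 0.018) share [-0.0054  0.0024  0.0683] turn -0.0009 rows 1.0
```

>>> play_rows:
  rows:
    - [[1,-0.005,0.002,0.015,0],[1,-0.005,0.002,0.03,0],[1,-0.005,0.002,0.043,0],[1,-0.005,0.002,0.053,0],[1,-0.005,0.002,0.061,0],[1,-0.005,0.002,0.065,0],[1,-0.005,0.002,0.067,0],[1,-0.005,0.002,0.067,0]]

```text
time_s: 16.25
tcp_pos: [0.5777, 0.3252, 0.0181]
eef_rot: [180.0, -0.0, -106.4]
contact_force: [-0.2, 0.6, -1.5]
gripper_width: 0.0341
gripper_force: 35.0
```

>>> play_rows:
  rows:
    - [[1,0,0,0,0],[1,0,0,0,0],[0.57,0,0,0,0],[0.52,0,0,0,0],[0.47,0,0,0,0],[0.4,0,0,0,0],[0.3,0,0,0,0],[0.3,0,0,0,0]]

```text
time_s: 16.92
tcp_pos: [0.5779, 0.3253, 0.0184]
eef_rot: [-180.0, 0.0, -106.4]
contact_force: [0.3, -0.1, -0.3]
gripper_width: 0.0592
gripper_force: 0.0
```

>>> play_rows:
  rows:
    - [[0.3,0,0,-0.01,0],[0.3,0,0,-0.04,0],[0.3,0,0,-0.08,0],[0.3,0,0,-0.12,0],[0.3,0,0,-0.16,0],[0.3,0,0,-0.2,0],[0.3,0.04,-0.005,-0.22,0],[0.3,0.1,-0.012,-0.24,0]]

```text
time_s: 17.58
tcp_pos: [0.5702, 0.2771, 0.1398]
eef_rot: [-179.9, 0.1, -106.2]
contact_force: [0.3, -1.4, 0.2]
gripper_width: 0.0612
gripper_force: 0.0
```

```bash
python3 - <<'E'
from h import *
go((.57,.1,.13),(.5595,-.085,.09))
im=r.capture("scene"); im2=r.capture("top")
cv2.imwrite("pics/d4.png",np.vstack([cv2.resize(im[135:210,180:270,::-1],(480,400),interpolation=2)]))
E
```

```text
t 17.58 tcp [0.5702 0.2771 0.1398] yaw -106.23 w 0.0612
(0.57, 0.1, 0.13) share [ 0.3402 -0.0987  0.0195] turn 0.0009 rows 5.0
(0.5595, -0.085, 0.09) share [ 0.361  -0.0837  0.08  ] turn 0.0 rows 5.0
```

View pics/d4.png

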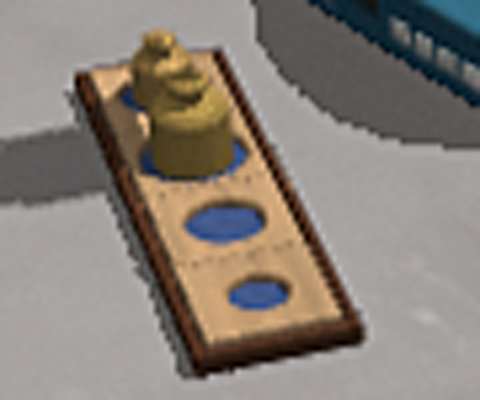

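>>> play_rows:
  rows:
    - [[0.3,0.075,-0.02,0.003,0],[0.3,0.15,-0.039,0.006,0],[0.3,0.225,-0.059,0.01,0],[0.3,0.3,-0.078,0.014,0],[0.3,0.375,-0.098,0.018,0],[0.3,0.45,-0.117,0.022,0],[0.3,0.525,-0.137,0.026,0],[0.3,0.6,-0.156,0.03,0]]

```text
time_s: 18.35
tcp_pos: [0.5596, -0.0359, 0.1237]
eef_rot: [-180.0, 0.0, -106.3]
contact_force: [0.6, 0.5, 1.4]
gripper_width: 0.0614
gripper_force: 0.0
```

>>> play_rows:
  rows:
    - [[0.3,0.05,-0.012,0.015,0],[0.3,0.085,-0.022,0.035,0],[0.3,0.097,-0.026,0.055,0],[0.3,0.098,-0.026,0.066,0],[0.3,0.098,-0.026,0.07,0],[0.3,0.098,-0.026,0.07,0],[0.3,0.098,-0.026,0.07,0],[0.3,0.098,-0.026,0.07,0]]

```text
time_s: 19.02
tcp_pos: [0.559, -0.0839, 0.0888]
eef_rot: [-180.0, 0.0, -106.3]
contact_force: [0.6, 1.3, 0.5]
gripper_width: 0.0614
gripper_force: 0.0
```

```bash
python3 - <<'E'
from h import *
go((.5595,-.085,.0085))
E
```

```text
t 19.02 tcp [ 0.559  -0.0839  0.0888] yaw -106.27 w 0.0614
(0.5595, -0.085, 0.0085) share [ 0.0018 -0.0015  0.1606] turn 0.0004 rows 2.0
```

>>> play_rows:
  rows:
    - [[0.3,0.002,-0.001,0.03,0],[0.3,0.002,-0.001,0.06,0],[0.3,0.002,-0.001,0.09,0],[0.3,0.002,-0.001,0.12,0],[0.3,0.002,-0.001,0.145,0],[0.3,0.002,-0.001,0.158,0],[0.3,0.002,-0.001,0.161,0],[0.3,0.002,-0.001,0.161,0]]

```text
time_s: 19.68
tcp_pos: [0.5589, -0.0857, 0.0079]
eef_rot: [180.0, -0.0, -106.3]
contact_force: [-0.0, 0.5, 0.4]
gripper_width: 0.0613
gripper_force: 0.0
```

>>> play_rows:
  rows:
    - [[0.4,0,0,0,0],[0.5,0,0,0,0],[0.6,0,0,0,0],[0.8,0,0,0,0],[1,0,0,0,0],[1,0,0,0,0],[1,0,0,0,0],[1,0,0,0,0]]
  squeeze: 25

```text
time_s: 20.35
tcp_pos: [0.5589, -0.0861, 0.0081]
eef_rot: [-180.0, 0.0, -106.4]
contact_force: [0.6, 0.4, 3.0]
gripper_width: 0.0277
gripper_force: 25.0
```

>>> play_rows:
  rows:
    - [[1,0,0,-0.005,0],[1,0,0,-0.02,0],[1,0,0,-0.05,0],[1,0,0,-0.09,0],[1,0,0,-0.14,0],[1,0,0,-0.18,0],[1,0,0,-0.21,0],[1,0,0,-0.222,0]]

```text
time_s: 21.02
tcp_pos: [0.5598, -0.086, 0.1217]
eef_rot: [-179.8, 0.1, -106.3]
contact_force: [1.6, 0.5, -0.7]
gripper_width: 0.0274
gripper_force: 25.0
```

```bash
python3 - <<'E'
from h import *
go((.537,.1842,.12))
E
```

```text
t 21.02 tcp [ 0.5598 -0.086   0.1217] yaw -106.34 w 0.0274
(0.537, 0.1842, 0.12) share [-0.5058  0.1959  0.0035] turn -0.0004 rows 7.0
```

>>> play_rows:
  rows:
    - [[1,-0.04,0.015,0,0],[1,-0.11,0.043,0,0],[1,-0.19,0.073,0,0],[1,-0.27,0.105,0,0],[1,-0.35,0.136,0,0],[1,-0.42,0.163,0,0],[1,-0.47,0.182,0,0],[1,-0.497,0.193,0,0]]

```text
time_s: 21.68
tcp_pos: [0.5355, 0.1826, 0.1184]
eef_rot: [180.0, -0.0, -106.2]
contact_force: [0.8, -2.3, -1.8]
gripper_width: 0.0275
gripper_force: 25.0
```

```bash
python3 - <<'E'
from h import *
go((.537,.1842,.05))
E
```

```text
t 21.68 tcp [0.5355 0.1826 0.1184] yaw -106.22 w 0.0275
(0.537, 0.1842, 0.05) share [-0.004  -0.002   0.1368] turn 0.001 rows 2.0
```

>>> play_rows:
  rows:
    - [[1,-0.003,-0.002,0.02,0.001],[1,-0.003,-0.002,0.05,0.001],[1,-0.003,-0.002,0.08,0.001],[1,-0.003,-0.002,0.11,0.001],[1,-0.003,-0.002,0.13,0.001],[1,-0.003,-0.002,0.137,0.001],[1,-0.003,-0.002,0.137,0.001],[1,-0.003,-0.002,0.137,0.001]]

```text
time_s: 22.35
tcp_pos: [0.5377, 0.1803, 0.0505]
eef_rot: [-180.0, -0.0, -106.5]
contact_force: [0.3, -0.7, -1.4]
gripper_width: 0.0276
gripper_force: 25.0
```

```bash
python3 - <<'E'
from h import *
go((.537,.1842,.018))
E
```

```text
t 22.35 tcp [0.5377 0.1803 0.0505] yaw -106.46 w 0.0276
(0.537, 0.1842, 0.018) share [-0.007   0.0036  0.0649] turn -0.0019 rows 1.0
```

>>> play_rows:
  rows:
    - [[1,-0.007,0.003,0.015,-0.002],[1,-0.007,0.003,0.03,-0.002],[1,-0.007,0.003,0.043,-0.002],[1,-0.007,0.003,0.053,-0.002],[1,-0.007,0.003,0.06,-0.002],[1,-0.007,0.003,0.063,-0.002],[1,-0.007,0.003,0.064,-0.002],[1,-0.007,0.003,0.064,-0.002]]

```text
time_s: 23.02
tcp_pos: [0.537, 0.1845, 0.0182]
eef_rot: [180.0, -0.0, -106.3]
contact_force: [-0.8, -0.9, -1.2]
gripper_width: 0.0271
gripper_force: 25.0
```

>>> play_rows:
  rows:
    - [[1,0,0,0,0],[1,0,0,0,0],[0.65,0,0,0,0],[0.6,0,0,0,0],[0.55,0,0,0,0],[0.5,0,0,0,0],[0.4,0,0,0,0],[0.4,0,0,0,0]]

```text
time_s: 23.68
tcp_pos: [0.5371, 0.1845, 0.0184]
eef_rot: [-180.0, 0.0, -106.3]
contact_force: [1.0, -0.8, 0.3]
gripper_width: 0.0505
gripper_force: 0.0
```

>>> play_rows:
  rows:
    - [[0.4,0,0,-0.01,0],[0.4,0,0,-0.04,0],[0.4,0,0,-0.08,0],[0.4,0,0,-0.12,0],[0.4,0,0,-0.16,0],[0.4,0,0,-0.19,0],[0.4,0,0,-0.2,0],[0.4,0,0,-0.2,0]]

```text
time_s: 24.35
tcp_pos: [0.5378, 0.185, 0.12]
eef_rot: [-179.9, 0.1, -106.3]
contact_force: [0.2, 0.9, -0.5]
gripper_width: 0.0526
gripper_force: 0.0
```

```bash
python3 - <<'E'
from h import *
go((.4355,-.078,.08))
E
```

```text
t 24.35 tcp [0.5378 0.185  0.12  ] yaw -106.26 w 0.0526
(0.4355, -0.078, 0.08) share [0.5622 0.049  0.08  ] turn 0.0004 rows 7.0
```

>>> play_rows:
  rows:
    - [[0.4,0.07,0.006,0,0],[0.4,0.15,0.013,0,0],[0.4,0.23,0.02,0,0],[0.4,0.31,0.027,0,0],[0.4,0.39,0.034,0,0],[0.4,0.46,0.04,0.01,0],[0.4,0.52,0.046,0.02,0],[0.4,0.555,0.049,0.03,0]]

```text
time_s: 25.02
tcp_pos: [0.4331, -0.0774, 0.1022]
eef_rot: [179.9, -0.0, -106.4]
contact_force: [0.6, 0.6, -0.8]
gripper_width: 0.0527
gripper_force: 0.0
```

```bash
python3 - <<'E'
from h import *
go((.4355,-.078,.05))
im=r.capture("scene"); u=proj("scene",(.4355,-.078,.05)).astype(int)
cv2.imwrite("pics/d5.png",np.hstack([cv2.resize(im[135:210,180:270,::-1],(384,320),interpolation=2),cv2.resize(im[u[1]-40:u[1]+40,u[0]-50:u[0]+50,::-1],(400,320),interpolation=2)]))
E
```

```text
t 25.02 tcp [ 0.4331 -0.0774  0.1022] yaw -106.36 w 0.0527
(0.4355, -0.078, 0.05) share [-1.000e-04 -4.900e-03  1.043e-01] turn -0.0008 rows 2.0
```

View pics/d5.png

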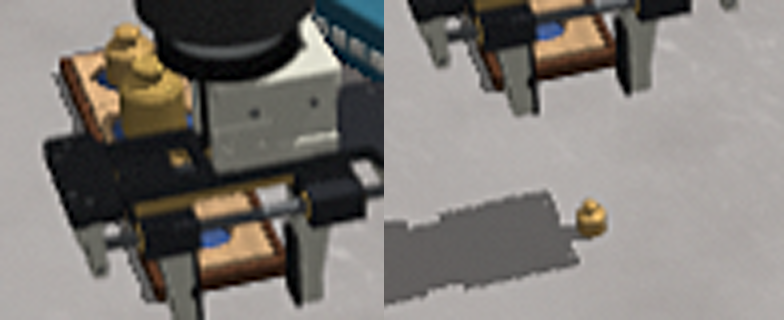

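>>> play_rows:
  rows:
    - [[0.4,0,-0.002,0.02,0],[0.4,0,-0.004,0.04,0],[0.4,0,-0.005,0.06,0],[0.4,0,-0.005,0.08,0],[0.4,0,-0.005,0.095,0],[0.4,0,-0.005,0.104,0],[0.4,0,-0.005,0.104,0],[0.4,0,-0.005,0.104,0]]

```text
time_s: 25.73
tcp_pos: [0.4379, -0.0758, 0.051]
eef_rot: [180.0, -0.0, -106.3]
contact_force: [-0.1, 0.5, 0.6]
gripper_width: 0.0523
gripper_force: 0.0
```

```bash
python3 - <<'E'
from h import *
go((.4355,-.078,.0065))
E
```

```text
t 25.73 tcp [ 0.4379 -0.0758  0.051 ] yaw -106.26 w 0.0523
(0.4355, -0.078, 0.0065) share [0.0056 0.0034 0.0891] turn 0.0004 rows 2.0
```

>>> play_rows:
  rows:
    - [[0.4,0.005,0.003,0.02,0],[0.4,0.005,0.003,0.04,0],[0.4,0.005,0.003,0.06,0],[0.4,0.005,0.003,0.075,0],[0.4,0.005,0.003,0.085,0],[0.4,0.005,0.003,0.089,0],[0.4,0.005,0.003,0.089,0],[0.4,0.005,0.003,0.089,0]]

```text
time_s: 26.4
tcp_pos: [0.4363, -0.0776, 0.0071]
eef_rot: [-180.0, 0.0, -106.3]
contact_force: [-0.1, 0.6, 1.0]
gripper_width: 0.0525
gripper_force: 0.0
```

>>> play_rows:
  rows:
    - [[0.5,0,0,0,0],[0.6,0,0,0,0],[0.7,0,0,0,0],[0.75,0,0,0,0],[0.8,0,0,0,0],[0.9,0,0,0,0],[1,0,0,0,0],[1,0,0,0,0]]
  squeeze: 12

```text
time_s: 27.07
tcp_pos: [0.4361, -0.0778, 0.0069]
eef_rot: [-180.0, 0.0, -106.3]
contact_force: [-0.1, 0.4, 1.0]
gripper_width: 0.0167
gripper_force: 12.0
```

```bash
python3 - <<'E'
from h import *
go((.516,.1145,.1))
E
```

```text
t 27.07 tcp [ 0.4361 -0.0778  0.0069] yaw -106.27 w 0.0167
(0.516, 0.1145, 0.1) share [-0.4139 -0.0457 -0.1863] turn 0.0003 rows 6.0
```

Gripped at 16.7 mm. Lift, then carry.

>>> play_rows:
  rows:
    - [[1,0,0,-0.005,0],[1,0,0,-0.02,0],[1,0,0,-0.05,0],[1,0,0,-0.09,0],[1,0,0,-0.13,0],[1,0,0,-0.16,0],[1,0,0,-0.18,0],[1,0,0,-0.186,0]]

```text
time_s: 27.73
tcp_pos: [0.437, -0.0775, 0.1021]
eef_rot: [-179.8, 0.1, -106.3]
contact_force: [0.8, 0.2, 0.8]
gripper_width: 0.0169
gripper_force: 12.0
```

>>> play_rows:
  rows:
    - [[1,-0.03,-0.003,0,0],[1,-0.09,-0.01,0,0],[1,-0.16,-0.018,0,0],[1,-0.23,-0.026,0,0],[1,-0.3,-0.034,0,0],[1,-0.36,-0.04,0,0],[1,-0.4,-0.045,0,0],[1,-0.41,-0.046,0,0]]

```text
time_s: 28.4
tcp_pos: [0.5167, 0.1152, 0.0995]
eef_rot: [-180.0, -0.0, -106.1]
contact_force: [1.1, -0.8, 0.2]
gripper_width: 0.0171
gripper_force: 12.0
```

```bash
python3 - <<'E'
from h import *
go((.5165,.1143,.04))
im=r.capture("scene"); u=proj("scene",(.516,.1145,.1)).astype(int)
cv2.imwrite("pics/d6.png",cv2.resize(im[u[1]-40:u[1]+60,u[0]-65:u[0]+65,::-1],None,fx=5,fy=5,interpolation=2))
E
```

```text
t 28.4 tcp [0.5167 0.1152 0.0995] yaw -106.14 w 0.0171
(0.5165, 0.1143, 0.04) share [ 1.900e-03 -1.000e-04  1.189e-01] turn 0.0018 rows 2.0
```

View pics/d6.png

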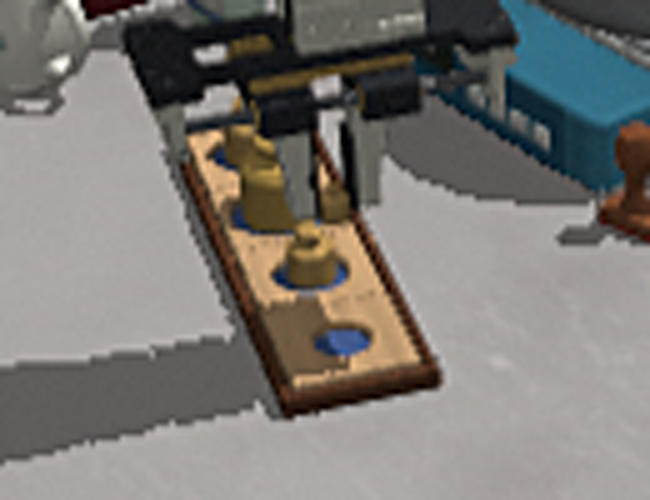

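>>> play_rows:
  rows:
    - [[1,0.001,0,0.02,0.001],[1,0.001,0,0.045,0.001],[1,0.001,0,0.07,0.001],[1,0.001,0,0.095,0.001],[1,0.001,0,0.112,0.001],[1,0.001,0,0.119,0.001],[1,0.001,0,0.119,0.001],[1,0.001,0,0.119,0.001]]

```text
time_s: 29.12
tcp_pos: [0.5153, 0.1116, 0.0404]
eef_rot: [180.0, -0.0, -106.4]
contact_force: [-0.0, 0.4, 0.1]
gripper_width: 0.0167
gripper_force: 12.0
```

```bash
python3 - <<'E'
from h import *
go((.5165,.1143,.0172))
E
```

```text
t 29.12 tcp [0.5153 0.1116 0.0404] yaw -106.39 w 0.0167
(0.5165, 0.1143, 0.0172) share [-0.0058 -0.0007  0.0464] turn -0.001 rows 1.0
```

>>> play_rows:
  rows:
    - [[1,-0.005,-0.001,0.01,-0.001],[1,-0.005,-0.001,0.02,-0.001],[1,-0.005,-0.001,0.03,-0.001],[1,-0.005,-0.001,0.037,-0.001],[1,-0.005,-0.001,0.042,-0.001],[1,-0.005,-0.001,0.045,-0.001],[1,-0.005,-0.001,0.046,-0.001],[1,-0.005,-0.001,0.046,-0.001]]

```text
time_s: 29.78
tcp_pos: [0.5166, 0.1144, 0.0172]
eef_rot: [180.0, -0.0, -106.3]
contact_force: [-0.1, 0.5, 0.0]
gripper_width: 0.0171
gripper_force: 12.0
```

>>> play_rows:
  rows:
    - [[1,0,0,0,0],[1,0,0,0,0],[0.77,0,0,0,0],[0.74,0,0,0,0],[0.7,0,0,0,0],[0.65,0,0,0,0],[0.55,0,0,0,0],[0.5,0,0,0,0]]

```text
time_s: 30.45
tcp_pos: [0.5166, 0.1144, 0.0173]
eef_rot: [-180.0, -0.0, -106.3]
contact_force: [-0.7, 0.8, -0.4]
gripper_width: 0.0387
gripper_force: 0.0
```

>>> play_rows:
  rows:
    - [[0.5,0,0,-0.01,0],[0.5,0,0,-0.03,0],[0.5,0,0,-0.06,0],[0.5,0,0,-0.1,0],[0.5,0,0,-0.15,0],[0.5,0,0,-0.2,0],[0.5,0,0,-0.26,0],[0.5,0,0,-0.3,0]]

```text
time_s: 31.12
tcp_pos: [0.5173, 0.1146, 0.1712]
eef_rot: [-179.8, 0.1, -106.2]
contact_force: [0.4, 0.3, 0.4]
gripper_width: 0.0437
gripper_force: 0.0
```

>>> play_rows:
  rows:
    - [[0.5,0.04,0,0,0],[0.5,0.11,0,0,0],[0.5,0.18,0,0,0],[0.5,0.24,0,0,0],[0.5,0.28,0,0,0],[0.5,0.3,0,0,0],[0.5,0.3,0,0,0],[0.5,0.3,0,0,0]]

```text
time_s: 31.78
tcp_pos: [0.4749, -0.0297, 0.1681]
eef_rot: [-179.9, 0.0, -106.3]
contact_force: [0.0, 1.1, -0.9]
gripper_width: 0.0439
gripper_force: 0.0
```

```bash
python3 - <<'E'
from h import *
im=r.capture("scene"); im2=r.capture("top")
cv2.imwrite("pics/d7.png",np.hstack([cv2.resize(im[135:275,185:400,::-1],(538,350),interpolation=2),cv2.resize(im2[180:250,125:175+70,::-1],(240,140),interpolation=2) if 0 else np.zeros((350,2,3),np.uint8)]))
for s,c in brass(im2,(128,185,240,245)): print("tray",s,onplane("top",c,.025).round(4))
for s,c in brass(im2,(270,165,395,260)): print("table",s,onplane("top",c,.015).round(4))
print(r.get_state()["time_s"])
E
```

```text
tray [130, 189, 44, 26, 528] [0.5866 0.3187]
tray [220, 234, 10, 7, 40] [0.4732 0.0928]
table [362, 176, 10, 11, 84] [ 0.6315 -0.3238]
table [324, 186, 8, 8, 47] [ 0.6091 -0.2072]
31.8833
```

View pics/d7.png

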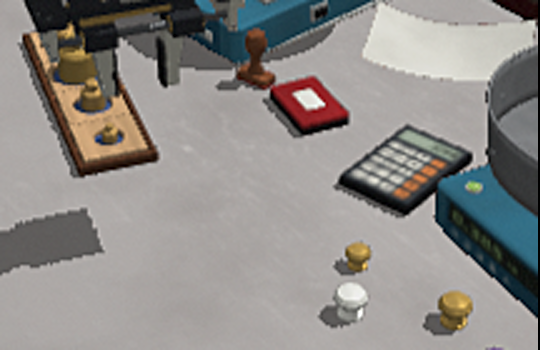

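>>> play_rows:
  rows:
    - [[0.5,0.04,0,0,0],[0.5,0.11,0,0,0],[0.5,0.18,0,0,0],[0.5,0.25,0,0,0],[0.5,0.32,0,0,0],[0.5,0.37,0,0,0],[0.5,0.4,0,0,0],[0.5,0.4,0,0,0]]

```text
time_s: 32.55
tcp_pos: [0.4183, -0.223, 0.1671]
eef_rot: [180.0, -0.0, -106.3]
contact_force: [-0.4, 1.0, -0.2]
gripper_width: 0.0436
gripper_force: 0.0
```

```bash
python3 - <<'E'
from h import *
im=r.capture("scene"); im2=r.capture("top")
cv2.imwrite("pics/d8.png",np.hstack([cv2.resize(im[135:210,180:260,::-1],(400,375),interpolation=2),cv2.resize(im2[180:250,125:200+45,::-1],(400,375),interpolation=2)]))
E
```

```text
(no output)
```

View pics/d8.png

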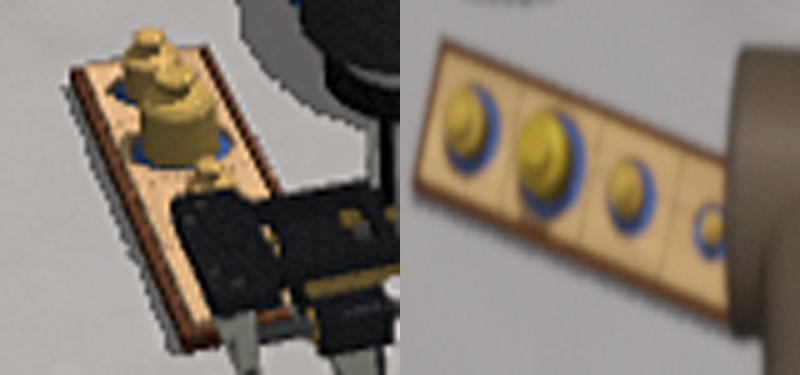

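All four weights stand upright, each in its own pocket (right crop: about (468,128), (546,152), (630,190) and (712,228)).

```bash
python3 -c "
from plant import r
print(r.close_job())"
```

```text
the job is handed in; nothing more can be done
None
```

All four weights are standing upright in the pockets made for their sizes, placed from largest to smallest. Both brass drawer knobs are still standing where they were, and I handed the job in at about 33 s.

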